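Touch off a block and plant the gauge pin in its bore

TASK

Take the gauge pin out of its stand and touch off the steel block with the side of its stylus, gently, keeping each touch for about half a second: first the long face towards the robot near its left end, then the same face near its right end, then the right-hand end face. From these touches work out where the block lies, lower the pin into the block's bore without forcing it until its collar sits flat on the block, and let go; leave the bottle, the beaker and the tape roll alone.

Things in the scene. Friction and masses are not known exactly. Their poses are not given: they have to be found in the camera images.
- base_plate: Dark magnetic base plate with thin brass lines, 100 x 150 x 12 mm, fixed to the bench. Origin: centre of its underside; x is its short side and points away from the robot, y its long side and points to the left, z up. It holds the steel block fast by magnetism: the block does not yield, and forces of up to 20 N do no harm to either.
- block_nominal (a point): Where the middle of the steel block's top would be if it lay centred and square on the plate (62 mm above the plate's underside). The block, 60 (x) x 130 (y) x 50 mm high, was laid down by hand: really it is off by up to 5 mm along x and up to 5 mm along y and turned about the vertical by up to 0.07 rad either way. Its real pose is not reported.
- bore_nominal (a point): Where the mouth of the block's only bore would be if the block lay centred and square on the plate; the real one is up to 10 mm from here. The bore is vertical, 11 mm wide with a 1 mm chamfer, 42 mm deep; its axis lies 35 mm behind the block's long face on the robot's side and 75 mm from its right-hand (-y) end face: 5 mm (x), 10 mm (y) from the block's centre.
- pin_stand: Blue plastic stand, fixed: a 60 x 60 x 6 mm foot and a 44 x 44 mm block, 42 mm high in all, with a vertical 12 mm hole in which the pin stands, collar on the stand's top. Origin: centre of the underside.
- gauge_pin: Gauge pin, loose, about 0.12 kg, upright in the stand. Origin: lower end of its stylus, on the axis; z up the pin. From below: steel stylus 10 mm in diameter, half-round end, 35 mm long; brass collar 22 mm in diameter, 6 mm thick; red square head 18 x 18 x 44 mm high to grip (sides along x and y); 3 mm steel cap. Home in the block, its origin is 27 mm above the plate's underside.
- pin_head (a point): Grip point in the middle of the red square head, on the axis, 65 mm above the lower end of the stylus.
- reagent_bottle: White bottle with a blue cap, 42 mm in diameter, 85 mm high, standing loose. Origin: centre of the underside.
- beaker: Clear beaker, 52 mm in diameter, 70 mm high, standing loose. Origin: centre of the underside.
- tape_ring: Roll of brown tape lying flat, 67 mm in diameter, 19 mm high, loose. Origin: centre of the underside.
Not all that is in view belongs to the job. There is more than one size of the gauge_pin; the one meant has the size given above.

How it is judged:
On the way, in this order (a step that is already met when the one before it is completed fails the run):
1. the stylus touches the long face on the robot's side, in its left part (more than 15 mm left of the plate's centre), with more than 1 N for 0.3 s (contact force between gauge_pin and base_plate above 1 N and z of gauge_pin in the frame of base_plate between 0.0145 and 0.058 m and x of gauge_pin in the frame of base_plate below -0.022 m and y of gauge_pin in the frame of base_plate between 0.015 and 0.072 m), for 0.3 s.
2. then the same face in its right part (more than 15 mm right of the plate's centre), with more than 1 N for 0.3 s (contact force between gauge_pin and base_plate above 1 N and z of gauge_pin in the frame of base_plate between 0.0145 and 0.058 m and x of gauge_pin in the frame of base_plate below -0.022 m and y of gauge_pin in the frame of base_plate between -0.063 and -0.015 m), for 0.3 s.
3. then the right-hand end face, with more than 1 N for 0.3 s (contact force between gauge_pin and base_plate above 1 N and z of gauge_pin in the frame of base_plate between 0.0145 and 0.058 m and y of gauge_pin in the frame of base_plate below -0.06 m and x of gauge_pin in the frame of base_plate between -0.036 and 0.036 m), for 0.3 s.
At the end, for the whole second after the job is handed in: The gauge pin stands in the block's bore, upright within 0.05 rad, its collar down on the block's top (within 2.5 mm), within 13 mm of the nominal bore (so in the bore and nowhere else), released and at rest (z of gauge_pin in the frame of base_plate below 0.0295 m and horizontal distance between gauge_pin and bore_nominal below 0.013 m and angle between gauge_pin's own z axis and vertical below 0.05 rad and linear speed of gauge_pin below 0.02 m/s and contact force between gauge_pin and the fingers below 0.1 N); the robot touches nothing.
It fails at once if the pin is pressed on block or plate with more than 20 N (contact force between gauge_pin and base_plate above 20 N).
It fails at once if fingers or arm press on block or plate with more than 5 N (contact force between any of the fingers, the arm and base_plate above 5 N).
It fails at once if the bottle, the beaker or the tape roll is moved by more than 15 mm (distance of any of reagent_bottle, beaker, tape_ring from where it was at the start of the episode above 0.015 m).
It also fails if it takes over 72 s, if anything falls off the work surface, if the arm or the gripper's body presses on something with over 40 N, if the wrist force passes 120 N, or if a joint passes its speed limit or range.

ROBOT

A 7-joint arm with a two-finger parallel gripper is mounted at the origin on a cart in front of the work surface, level with it; the furniture and walls round the work are solid. World frame = base frame: x ahead of the robot, y to its left, z up, the work surface at z = 0. Lengths are in m, angles in rad, forces in N, time in s.
With the tool pointing down it reaches from about 0.4 to 0.925 m from the base axis. Payload 5.6 kg.
Tool frame: the origin (TCP) lies on the centre line of the jaws, within the pads' length; the fingertips stand robot.finger_overhang ahead of it and the grasp point (between the pads) lies 8 mm behind it (robot.finger_overhang is the distance from the TCP to the fingertips, in m); z points along the fingers, y is the line along which they close (so a half turn about z gives the same grasp; the last joint's range is limited). The gripper opens to 85 mm and grips with 20 to 120 N. Pads are 22 mm wide; open, the fingers measure 114 mm over their backs; the gripper's body (76 mm by 85 mm) begins 54 mm behind the grasp point. The pads swing forward as they close: fully open they stand 13 mm farther back than shut.
Start: joints at [1.067, 0.468, -0.012, 1.603, 0.006, 1.071, -0.056], TCP at [0.289, -0.582, 0.242] pointing down, gripper open.
Joint ranges: [-2.53, 2.53], [-0.31, 2.02], [-1.57, 1.55], [0.28, 2.44], [-1.29, 4.43], [0.15, 1.84], [-2.92, 2.92]. Speed limits (rad/s): [2.57, 2.57, 3.14, 3.14, 3.14, 3.14, 3.14].

INTERFACE

Orientations are given as a unit quaternion [w, x, y, z].
In Python, from plant import robot, imaging gives the robot as it stands. The module is installed in compiled form; this text tells all that it offers.
- The arm moves only by the tool send_rows, never from a script. Its argument "targets" is a list of rows, each a list of 5 numbers: the closure, from 0 (fully open) to 1 (shut), then the shift along the tool's x, y, z in mm, then the turn about the tool's z in degrees. A call has 1 to 10 rows; each row shifts and turns the commanded pose from where the row before left it, along the tool's axes as they then stand; what a row does not reach is not made up. A row lasts 1/8 s, in which the tool goes at most 62.5 mm and 10.7 degrees, less where a joint would pass 70% of its speed; a pose out of reach is approached as far as the arm can. A call is refused whole if a number of a shift passes 62.5 or a number of a turn 10.7, either way. A call with a gripper value outside its range is refused whole. The fingers move at their own pace and stop on an object; the grip force is fixed at half the most. Time passes only in rows, so rows that do not move let the fingers close. It gives the time, the measured TCP pose, the force, the opening and the grip force at its end, in the units of the state.
- robot.sense(): the state, without advancing time (a new reading comes with each control period).
- imaging.snapshot(name): name is "scene" or "top" or "wrist"; returns the picture (384x512x3 uint8, red, green, blue); there is no depth.
- imaging.camera_info(name): a dict with "intrinsics" (3x3 intrinsics, pixels), "eye" and "rotation" of the camera in the world. Camera axes: x right, y down, z forward; pixel columns grow to the right and rows downward; lengths in m; the calibration is good to about 2 mm. A picture is of the moment at which its call begins: read the wrist's pose just before it. camera_info takes no time and is no camera call; for the wrist camera it gives the pose at the moment of the call.
- robot.sign_off(): hands the job in; it is judged then, once.
The state is a dict: "t": time; "qpos": joint angles; "joint_vel": joint speeds; "effort": joint torques, N m; "tcp_pos": TCP position; "tcp_rot": TCP orientation; "ft_force": force on the tool from outside, world axes, zero at the start; "torque": the same for the moment, N m; "width": finger opening in m; "gripper_force": force on a finger pad.
Only numpy, scipy, OpenCV 4.12 (cv2) and the standard library are available. Lean on these libraries where they do the work, as an engineer would, in place of code of your own. Each camera call takes 0.05 s, during which the arm holds its last target. There are 200 camera calls.

## Working session

There is one attempt and no reset: what is moved stays moved. The work goes in short steps, Python scripts to look and compute and a tool call to move; the robot and the scene stay as the last step left them, time stands still between calls to the robot, and variables do not carry over. Pictures are saved under pics/ and viewed, at most 10 in all, crops included, and the job is handed in when it is done.

Besides the shell and the picture viewer there is one more tool, called after "Emit:" as name(argument=value, ...), one argument or row to a line, values as JSON. send_rows: Moves the arm, as the interface text tells. Its arguments: {"type":"object","properties":{"targets":{"type":"array","items":{"type":"array","items":{"type":"number"}}}},"required":["targets"]}

```bash
mkdir -p pics; python3 - <<'E'
from plant import robot, imaging
import cv2,numpy as np
s=robot.sense(); print({k:np.round(v,3) for k,v in s.items()}, robot.finger_overhang)
a=[imaging.snapshot(n)[:,:,::-1] for n in("scene","top")]
for n,i in zip(("scene","top"),a): cv2.imwrite(f"pics/{n}0.png",i)
for n in("scene","top"):
    c=imaging.camera_info(n); print(n,np.round(c["intrinsics"],1).tolist(),c["eye"],np.round(c["rotation"],3).tolist())
E
```

```text
{'t': np.float64(0.0), 'qpos': array([ 1.067,  0.468, -0.012,  1.604,  0.006,  1.071, -0.056]), 'joint_vel': array([-0.002,  0.001,  0.   ,  0.001,  0.   , -0.002, -0.001]), 'effort': array([ 1.0000e-03, -5.3238e+01,  2.2000e-02, -2.5130e+01,  1.1000e-02,
        8.0000e-03,  0.0000e+00]), 'tcp_pos': array([ 0.289, -0.582,  0.241]), 'tcp_rot': array([-0.001,  0.974,  0.228, -0.   ]), 'ft_force': array([-0.577,  0.629,  0.263]), 'torque': array([ 0.034, -0.004, -0.019]), 'gripper_force': np.float64(0.0), 'width': np.float64(0.085)} 0.011
scene [[426.2, 0.0, 255.4], [0.0, 426.2, 199.4], [0.0, 0.0, 1.0]] [ 0.11818822 -0.9678555   0.50256781] [-0.48, 0.831, -0.241, 0.148]
top [[364.2, 0.0, 256.4], [0.0, 364.2, 185.2], [0.0, 0.0, 1.0]] [ 0.47116342 -0.37531528  0.90593383] [-0.032, 0.708, -0.705, 0.011]
```

View pics/scene0.png

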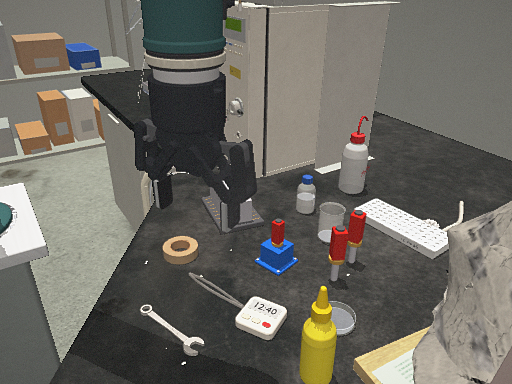

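View pics/top0.png

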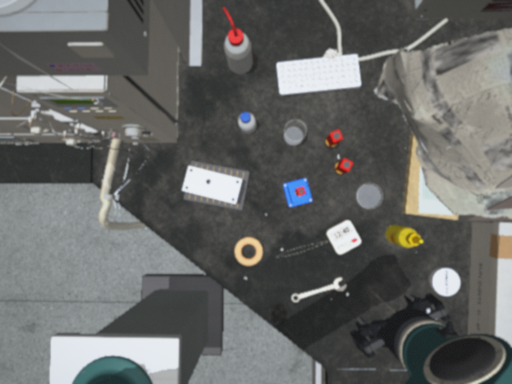

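The scene view shows the pin in the blue stand at (278,240), the block at (235,205) partly hidden by the gripper, and two distractor pins at (338,245) and (356,230). In the top view the stand is at (298,193), the block on its plate at (215,185), the bottle at (247,122), the beaker at (294,132) and the tape at (249,251).

```bash
cat > h.py <<'E'
import numpy as np,cv2
from scipy.spatial.transform import Rotation as R
from plant import robot, imaging
def rot(q): q=np.asarray(q); return R.from_quat(q[[1,2,3,0]]).as_matrix() if q.shape==(4,) else q
def cast(c,px,z):
    p=np.atleast_2d(px).astype(float); d=np.c_[p,np.ones(len(p))]@np.linalg.inv(c["intrinsics"]).T@rot(c["rotation"]).T
    e=np.asarray(c["eye"]); return e+d*((z-e[2])/d[:,2])[:,None]
def biggest(m,k=0):
    c=cv2.findContours(m.astype(np.uint8),cv2.RETR_EXTERNAL,cv2.CHAIN_APPROX_NONE)[0]
    return sorted(c,key=cv2.contourArea)[-1-k]
def tool(): # TCP, R
    s=robot.sense(); return s,np.array(s["tcp_pos"]),rot(s["tcp_rot"])
def rect(c,cnt,z):
    w=cast(c,cnt.reshape(-1,2),z)[:,:2]; r=cv2.minAreaRect((w*1000).astype(np.float32)); return r
E
python3 - <<'E'
from h import *
im=cv2.imread("pics/top0.png"); c=imaging.camera_info("top"); hsv=cv2.cvtColor(im,cv2.COLOR_BGR2HSV)
H,S,V=cv2.split(hsv)
box=np.zeros(H.shape,bool); box[150:225,165:330]=1
blue=(H>100)&(H<130)&(S>120)&box; b=biggest(blue); print("stand z.006",rect(c,b,.006),"z.042",rect(c,b,.042))
red=((H<8)|(H>172))&(S>130)&(V>80); box2=box.copy(); box2[:,:280]=0
r=biggest(red&box2); print("head",cv2.boundingRect(r),rect(c,r,.09))
w=(V>150)&(S<60)&box; b=biggest(w); print("block",rect(c,b,.062))
for n,p,z in(("bottle",(247,118),.085),("beaker",(294,132),.035),("tape",(249,251),.01)): print(n,cast(c,p,z).round(3))
cv2.imwrite("pics/crop.png",cv2.resize(im[150:225,165:330],None,fx=4.8,fy=4.8,interpolation=cv2.INTER_CUBIC))
E
```

```text
stand z.006 ((509.7195739746094, -449.0010681152344), (64.50897979736328, 63.378562927246094), 14.36705207824707) z.042 ((508.17718505859375, -446.053466796875), (61.92839431762695, 60.84324645996094), 14.367097854614258)
head (296, 188, 8, 7) ((508.7343444824219, -447.1341857910156), (13.426692962646484, 15.638005256652832), 0.25257545709609985)
block ((524.4453125, -245.1996307373047), (133.13043212890625, 68.84711456298828), 76.44792175292969)
bottle [[ 0.676 -0.328  0.085]]
beaker [[ 0.654 -0.439  0.035]]
tape [[ 0.365 -0.331  0.01 ]]
```

View pics/crop.png

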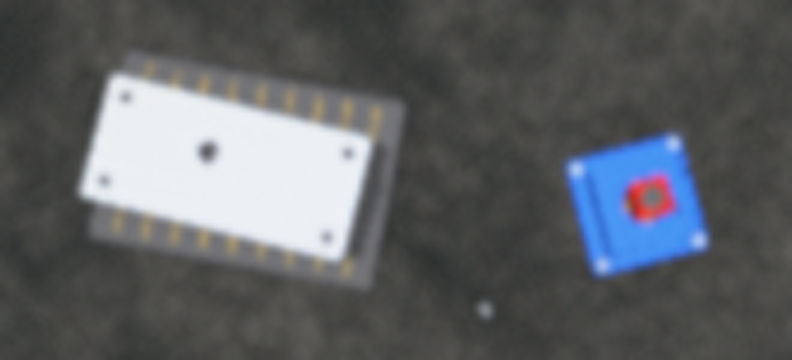

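The crop shows the block's white top, turned relative to the plate with its bore at about (208,151), and the blue stand with the red head at (652,198), turned about 13°.

```bash
python3 - <<'E'
from h import *
c=imaging.camera_info("top"); f=lambda p:np.array(p)/4.8+[165-.4,150-.4]
print("bore",cast(c,f((208,151)),.062).round(4))
pl=f([(128,52),(405,100),(370,288),(92,238)]); w=cast(c,pl,.012)[:,:2]; print("plate",w.round(4),w.mean(0),np.linalg.norm(w-np.roll(w,1,0),axis=1))
bl=f([(115,73),(372,138),(343,261),(80,195)]); w=cast(c,bl,.062)[:,:2]; print("block",w.round(4),w.mean(0),np.linalg.norm(w-np.roll(w,1,0),axis=1))
# pin cap height: ray from scene through cap top vs axis at stand
im=cv2.imread("pics/scene0.png");H,S,V=cv2.split(cv2.cvtColor(im,cv2.COLOR_BGR2HSV))
m=((H<8)|(H>172))&(S>130); m[:,:268]=0;m[:,290:]=0;m[:215]=0;m[255:]=0
x,y,ww,h=cv2.boundingRect(biggest(m)); print(x,y,ww,h)
cs=imaging.camera_info("scene")
for z in(.04,.045,.05,.09,.1,.11): print(z,cast(cs,[(x+ww/2,y),(x+ww/2,y+h)],z).round(3).tolist())
cw=imaging.camera_info("wrist"); s,t,Rt=tool(); print("cam in tool",Rt.T@(np.array(cw["eye"])-t),(Rt.T@rot(cw["rotation"])).round(2).tolist(),cw["intrinsics"])
E
```

```text
bore [[ 0.5322 -0.2366  0.062 ]]
plate [[ 0.5871 -0.1861]
 [ 0.5625 -0.3298]
 [ 0.466  -0.3126]
 [ 0.4908 -0.1691]] [ 0.52659672 -0.24938117] [0.09777808 0.14574429 0.09806621 0.14556852]
block [[ 0.5703 -0.1905]
 [ 0.5389 -0.3164]
 [ 0.4792 -0.3029]
 [ 0.5106 -0.1744]] [ 0.52472652 -0.24604259] [0.06183137 0.12980239 0.06116938 0.13226796]
271 220 14 25
0.04 [[0.556, -0.385, 0.04], [0.506, -0.455, 0.04]]
0.045 [[0.551, -0.391, 0.045], [0.502, -0.46, 0.045]]
0.05 [[0.547, -0.397, 0.05], [0.498, -0.466, 0.05]]
0.09 [[0.509, -0.448, 0.09], [0.464, -0.51, 0.09]]
0.1 [[0.499, -0.46, 0.1], [0.456, -0.521, 0.1]]
0.11 [[0.49, -0.473, 0.11], [0.448, -0.532, 0.11]]
cam in tool [ 8.12452221e-02  1.12216946e-04 -1.30569117e-01] [[0.0, -0.95, -0.32], [1.0, 0.0, 0.0], [0.0, -0.32, 0.95]] [[265.25236192   0.         257.52843003]
 [  0.         265.25236192 189.08450815]
 [  0.           0.           1.        ]]
```

Emit:
send_rows(
  targets=[
    [0, 43, -4, 0, 0],
    [0, 43, -4, 0, 0],
    [0, 43, -4, 0, 0],
    [0, 43, -4, 0, 0],
    [0, 43, -4, 0, 0],
    [0, 41, -4, 10, 0],
    [0, 0, 0, 20, 10],
    [0, 0, 0, 10, 3.4],
    [0.4, 0, 0, 0, 0],
    [0.4, 0, 0, 0, 0],
  ],
)

```text
t: 1.35
tcp_pos: [0.5077, -0.4471, 0.2026]
tcp_rot: [0.0, 0.994, 0.114, 0.0]
ft_force: [-0.7, -0.1, -0.6]
width: 0.0521
gripper_force: 0.0
```

```bash
cat > w.py <<'E'
from h import *
import sys
s,t,Rt=tool(); c=imaging.camera_info("wrist"); im=imaging.snapshot("wrist")[:,:,::-1].copy(); cv2.imwrite(f"pics/{sys.argv[1]}.png",im)
H,S,V=cv2.split(cv2.cvtColor(im,cv2.COLOR_BGR2HSV))
print("t",s["t"],t.round(4),"xaxis",np.degrees(np.arctan2(Rt[1,0],Rt[0,0])),"z",Rt[:,2].round(3),"F",np.round(s["ft_force"],2),s["width"])
E
python3 - <<'E'
import sys; sys.argv=["","w1"]
exec(open("w.py").read())
m=((H<8)|(H>172))&(S>130)&(V>60); r=biggest(m); print("red",cv2.boundingRect(r))
b=(H>100)&(H<130)&(S>120); b=biggest(b); print("blue",cv2.boundingRect(b),rect(c,b,.006),rect(c,b,.042))
E
```

```text
t 1.35 [ 0.5077 -0.4471  0.2026] xaxis 13.048548740472802 z [ 0. -0. -1.] F [-0.75 -0.09 -0.57] 0.0521278264205165
red (351, 57, 55, 39)
blue (234, 143, 50, 54) ((505.30133056640625, -449.7776184082031), (68.24555206298828, 60.84706497192383), 14.831942558288574) ((514.2761840820312, -447.4742126464844), (60.73601531982422, 54.1516227722168), 14.831937789916992)
```

View pics/w1.png

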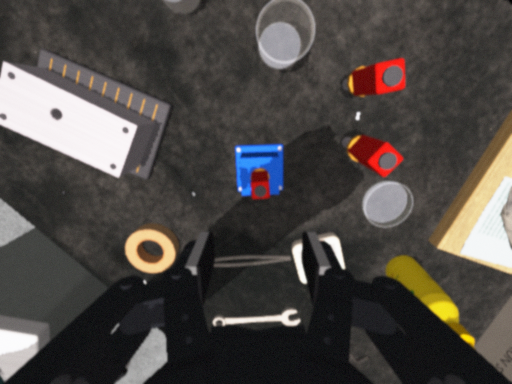

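The wrist view shows the stand at (259,170), nearly square to the image, and the pin's cap at (260,191). The jaws sit below it, at (200,260) and (312,260). The block and bore are at the left, with the bore at (56,114).

```bash
python3 - <<'E'
from h import *
im=cv2.imread("pics/w1.png");H,S,V=cv2.split(cv2.cvtColor(im,cv2.COLOR_BGR2HSV)); c=imaging.camera_info("wrist")
m=((H<8)|(H>172))&(S>100)&(V>40); m[:160]=0;m[210:]=0;m[:,:240]=0;m[:,280:]=0
r=biggest(m); x,y,w,h=cv2.boundingRect(r); print(x,y,w,h)
g=(S<110)&(cv2.boundingRect(r)is not None); sub=np.zeros(H.shape,np.uint8); cv2.drawContours(sub,[cv2.convexHull(r)],-1,1,-1)
g=g&(sub>0); ys,xs=np.nonzero(g); print("cap px",xs.mean(),ys.mean(),len(xs), cast(c,(xs.mean(),ys.mean()),.095))
top=m.copy(); top[:h-16+y]=0; 
print("head top rect", rect(c,r,.092), cast(c,[(x,y+h-5),(x+w-1,y+h-5),(x+w/2,y+h-1),(x+w/2,y+h)],.092).round(4))
b=biggest((H>100)&(H<130)&(S>120)); print("bore",cast(c,(56,114),.062), "angle", cv2.minAreaRect(b))
s,t,Rt=tool(); print(Rt.T@(cast(c,(xs.mean(),ys.mean()),.095)[0]-t))
E
```

```text
251 169 20 32
cap px 259.8804347826087 191.06521739130434 92 [[ 0.50804955 -0.44963962  0.095     ]]
head top rect ((513.1981811523438, -448.0447692871094), (30.202899932861328, 18.51385498046875), 17.764463424682617) [[ 0.5002 -0.4427  0.092 ]
 [ 0.5044 -0.4606  0.092 ]
 [ 0.4984 -0.4531  0.092 ]
 [ 0.4973 -0.4533  0.092 ]]
bore [[ 0.52983745 -0.23840756  0.062     ]] angle ((259.22869873046875, 169.58938598632812), (52.1341667175293, 49.10348129272461), 88.15238952636719)
[-0.00034803  0.00238044  0.10784251]
```

Emit:
send_rows(
  targets=[
    [0.4, 0, 2, 40, -1.8],
    [0.4, 0, 0, 40, 0],
    [0.4, 0, 0, 38, 0],
    [0.4, 0, 0, 20, 0],
    [0.4, 0, 0, 0, 0],
    [1, 0, 0, 0, 0],
    [1, 0, 0, 0, 0],
    [1, 0, 0, 0, 0],
    [1, 0, 0, 0, 0],
    [1, 0, 0, 0, 0],
  ],
)

```text
t: 2.65
tcp_pos: [0.5091, -0.4497, 0.0663]
tcp_rot: [0.001, 0.992, 0.129, 0.001]
ft_force: [0.3, 0.7, 6.6]
width: 0.0175
gripper_force: 59.0
```

Emit:
send_rows(
  targets=[
    [1, 0, 0, -15, 0],
    [1, 0, 0, -35, 0],
    [1, 0, 0, -40, 0],
    [1, 8, -50, 0, 0],
    [1, 8, -50, 0, 0],
    [1, 8, -50, 0, 0],
    [1, 8, -50, 0, 0],
    [1, 9, -50, 0, 0],
    [1, 0, 0, 0, 9.6],
    [1, 0, 0, 0, 9.5],
  ],
)

```text
t: 3.9
tcp_pos: [0.4837, -0.1959, 0.1552]
tcp_rot: [0.0, 0.999, -0.039, 0.0]
ft_force: [-0.3, 0.1, -0.0]
width: 0.0172
gripper_force: 60.5
```

Emit:
send_rows(
  targets=[
    [1, 0, 0, 0, 9.5],
    [1, 0, 0, 0, 0],
  ],
)

```text
t: 4.15
tcp_pos: [0.4838, -0.1965, 0.1549]
tcp_rot: [0.0, 0.993, -0.119, 0.0]
ft_force: [-0.1, 0.1, -1.8]
width: 0.0174
gripper_force: 60.5
```

```bash
python3 w.py w2; python3 -c "
import cv2;cv2.imwrite('pics/w2c.png',cv2.imread('pics/w2.png'))
from h import *
cv2.imwrite('pics/s2.png',imaging.snapshot('scene')[:,:,::-1])
i=cv2.imread('pics/s2.png'); a=cv2.resize(i[120:320,120:320],(400,400)); b=cv2.resize(cv2.imread('pics/w2.png'),(400,300)); cv2.imwrite('pics/m2.png',np.hstack([a,cv2.copyMakeBorder(b,0,100,0,0,0)]))"
```

```text
t 4.15 [ 0.4838 -0.1965  0.1549] xaxis -13.685372112287508 z [ 0. -0. -1.] F [-0.09  0.07 -1.85] 0.01743196680318092
```

View pics/m2.png

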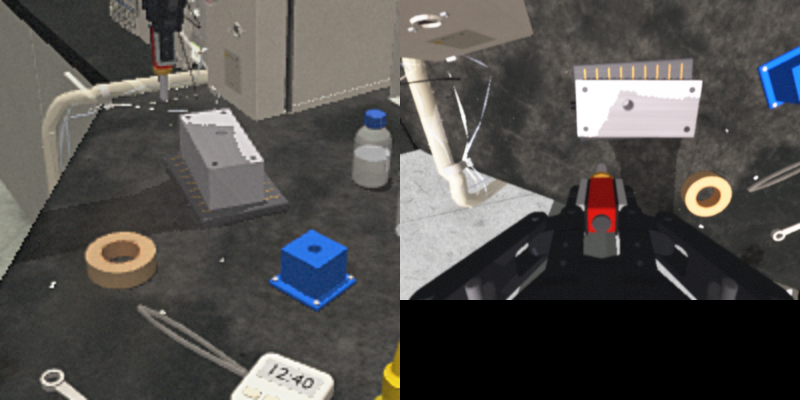

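The pin hangs upright and centred in the jaws, pointing down (stylus at (163,90) in the left panel, red head at (602,205) in the right), left of and in front of the block. I'll descend and approach.

Emit:
send_rows(
  targets=[
    [1, 0, 0, 25, 0],
    [1, 0, 0, 26, 0],
    [1, 5, 0, 0, 0],
    [1, 4, 0, 0, 0],
    [1, 0, 0, 0, 0],
    [1, 0, 0, 0, 0],
  ],
)

```text
t: 5.0
tcp_pos: [0.493, -0.199, 0.104]
tcp_rot: [0.0, 0.993, -0.12, 0.001]
ft_force: [-0.7, -0.1, -1.8]
width: 0.0175
gripper_force: 60.4
```

Emit:
send_rows(
  targets=[
    [1, 1, 0, 0, 0],
    [1, 1, 0, 0, 0],
    [1, 0, 0, 0, 0],
  ],
)

```text
t: 5.38
tcp_pos: [0.4946, -0.1993, 0.1033]
tcp_rot: [0.0, 0.993, -0.12, 0.0]
ft_force: [0.6, -0.4, -1.6]
width: 0.0172
gripper_force: 60.4
```

Emit:
send_rows(
  targets=[
    [1, 1, 0, 0, 0],
    [1, 1, 0, 0, 0],
    [1, 0, 0, 0, 0],
  ],
)

```text
t: 5.75
tcp_pos: [0.4966, -0.1998, 0.1033]
tcp_rot: [0.0, 0.993, -0.12, 0.0]
ft_force: [0.9, 0.3, -1.0]
width: 0.0173
gripper_force: 60.4
```

Emit:
send_rows(
  targets=[
    [1, 1, 0, 0, 0],
    [1, 1, 0, 0, 0],
    [1, 0, 0, 0, 0],
  ],
)

```text
t: 6.12
tcp_pos: [0.4985, -0.2003, 0.1033]
tcp_rot: [0.0, 0.993, -0.12, 0.0]
ft_force: [0.0, -1.1, -1.2]
width: 0.0175
gripper_force: 60.4
```

Emit:
send_rows(
  targets=[
    [1, 1, 0, 0, 0],
    [1, 0, 0, 0, 0],
  ],
)

```text
t: 6.38
tcp_pos: [0.4994, -0.2005, 0.1033]
tcp_rot: [0.0, 0.993, -0.12, -0.0]
ft_force: [-0.2, -0.5, -1.2]
width: 0.0174
gripper_force: 60.4
```

Emit:
send_rows(
  targets=[
    [1, 1, 0, 0, 0],
    [1, 0, 0, 0, 0],
  ],
)

```text
t: 6.62
tcp_pos: [0.4998, -0.2006, 0.1031]
tcp_rot: [-0.0, 0.993, -0.12, -0.001]
ft_force: [-2.1, 0.9, -0.2]
width: 0.0174
gripper_force: 60.5
```

Emit:
send_rows(
  targets=[
    [1, 0.5, 0, 0, 0],
    [1, 0, 0, 0, 0],
    [1, 0, 0, 0, 0],
    [1, 0, 0, 0, 0],
    [1, 0, 0, 0, 0],
    [1, 0, 0, 0, 0],
  ],
)

```text
t: 7.38
tcp_pos: [0.5, -0.2006, 0.1031]
tcp_rot: [-0.0, 0.993, -0.12, -0.001]
ft_force: [-4.6, 2.9, 2.7]
width: 0.0173
gripper_force: 60.8
```

```bash
python3 -c "
from h import *
s,t,R=tool();print(s['t'],t.round(5),np.degrees(np.arctan2(R[1,0],R[0,0])),R[:,2].round(4),np.array(s['ft_force'])@R,s['torque'])"
```

```text
7.375 [ 0.49999 -0.20063  0.1031 ] -13.806572367537944 [-1.9e-03  6.0e-04 -1.0e+00] [-5.18028518 -1.66649569 -2.70149796] [ 0.3811113   1.3088749  -0.00940032]
```

Emit:
send_rows(
  targets=[
    [1, -8, 0, 0, 0],
    [1, 0, 30, 0, 0],
    [1, 0, 30, 0, 0],
    [1, 0, 25, 0, 0],
    [1, 3, 0, 0, 0],
    [1, 0, 0, 0, 0],
    [1, 0, 0, 0, 0],
  ],
)

```text
t: 8.25
tcp_pos: [0.4764, -0.2809, 0.1033]
tcp_rot: [-0.0, 0.993, -0.119, 0.0]
ft_force: [-0.3, -0.3, -1.1]
width: 0.017
gripper_force: 60.5
```

Emit:
send_rows(
  targets=[
    [1, 1, 0, 0, 0],
    [1, 1, 0, 0, 0],
    [1, 0, 0, 0, 0],
  ],
)

```text
t: 8.62
tcp_pos: [0.4779, -0.2826, 0.1033]
tcp_rot: [0.0, 0.993, -0.12, 0.0]
ft_force: [-0.2, -0.6, -0.6]
width: 0.0172
gripper_force: 60.5
```

Emit:
send_rows(
  targets=[
    [1, 1, 0, 0, 0],
    [1, 0, 0, 0, 0],
  ],
)

```text
t: 8.88
tcp_pos: [0.4787, -0.283, 0.1033]
tcp_rot: [0.0, 0.993, -0.12, 0.0]
ft_force: [-0.6, -0.0, -0.9]
width: 0.0171
gripper_force: 60.5
```

Emit:
send_rows(
  targets=[
    [1, 1, 0, 0, 0],
    [1, 0, 0, 0, 0],
  ],
)

```text
t: 9.12
tcp_pos: [0.4792, -0.2831, 0.1032]
tcp_rot: [-0.0, 0.993, -0.12, -0.0]
ft_force: [-0.9, 0.5, -0.0]
width: 0.0175
gripper_force: 60.5
```

Beginning contact; press to the same force as before.

Emit:
send_rows(
  targets=[
    [1, 0.5, 0, 0, 0],
    [1, 0, 0, 0, 0],
    [1, 0, 0, 0, 0],
  ],
)

```text
t: 9.5
tcp_pos: [0.4795, -0.2832, 0.1031]
tcp_rot: [-0.0, 0.993, -0.12, -0.001]
ft_force: [-3.6, 0.1, 1.2]
width: 0.0171
gripper_force: 60.5
```

Emit:
send_rows(
  targets=[
    [1, 0.3, 0, 0, 0],
    [1, 0, 0, 0, 0],
    [1, 0, 0, 0, 0],
    [1, 0, 0, 0, 0],
    [1, 0, 0, 0, 0],
  ],
)

```text
t: 10.12
tcp_pos: [0.4796, -0.2832, 0.1031]
tcp_rot: [-0.0, 0.993, -0.12, -0.001]
ft_force: [-4.8, 1.1, 2.6]
width: 0.0175
gripper_force: 60.6
```

```bash
python3 -c "
from h import *
s,t,R=tool();print(s['t'],t.round(5),np.degrees(np.arctan2(R[1,0],R[0,0])),R[:,2].round(4),np.array(s['ft_force'])@R,s['torque'])
d=np.array([.49999,-.20063])-t[:2];print(np.degrees(np.arctan2(-d[0],d[1])))"
```

```text
10.125 [ 0.4796  -0.28323  0.10314] -13.811092684672953 [-1.6e-03  5.0e-04 -1.0e+00] [-4.92474412  0.10792162 -2.56463952] [ 0.25578343  1.27765712 -0.01459513]
-13.86277484012655
```

Emit:
send_rows(
  targets=[
    [1, -8, 0, 0, 0],
    [1, 0, 38, 0, 0],
    [1, 22, 0, 0, 0],
    [1, 21, 0, 0, 0],
    [1, 0, -5, 0, 0],
    [1, 0, 0, 0, 0],
    [1, 0, 0, 0, 0],
  ],
)

```text
t: 11.0
tcp_pos: [0.5059, -0.3236, 0.1033]
tcp_rot: [0.0, 0.993, -0.12, -0.0]
ft_force: [-0.5, -0.2, -0.7]
width: 0.0171
gripper_force: 60.5
```

Emit:
send_rows(
  targets=[
    [1, 0, -1, 0, 0],
    [1, 0, -1, 0, 0],
    [1, 0, -1, 0, 0],
    [1, 0, 0, 0, 0],
  ],
)

```text
t: 11.5
tcp_pos: [0.5072, -0.3207, 0.1033]
tcp_rot: [-0.0, 0.993, -0.12, -0.0]
ft_force: [-0.1, 0.7, -1.2]
width: 0.0172
gripper_force: 60.5
```

Emit:
send_rows(
  targets=[
    [1, 0, -1, 0, 0],
    [1, 0, -1, 0, 0],
    [1, 0, 0, 0, 0],
  ],
)

```text
t: 11.88
tcp_pos: [0.5077, -0.3187, 0.1033]
tcp_rot: [-0.0, 0.993, -0.12, -0.0]
ft_force: [-0.3, -0.5, -1.1]
width: 0.0175
gripper_force: 60.5
```

Emit:
send_rows(
  targets=[
    [1, 0, -1, 0, 0],
    [1, 0, 0, 0, 0],
  ],
)

```text
t: 12.12
tcp_pos: [0.508, -0.3178, 0.1033]
tcp_rot: [-0.0, 0.993, -0.12, 0.0]
ft_force: [0.1, -0.0, -1.3]
width: 0.0176
gripper_force: 60.5
```

Emit:
send_rows(
  targets=[
    [1, 0, -1, 0, 0],
    [1, 0, 0, 0, 0],
  ],
)

```text
t: 12.38
tcp_pos: [0.5082, -0.3168, 0.1033]
tcp_rot: [-0.0, 0.993, -0.12, -0.0]
ft_force: [-0.5, -0.2, -0.5]
width: 0.0171
gripper_force: 60.5
```

Emit:
send_rows(
  targets=[
    [1, 0, -1, 0, 0],
    [1, 0, 0, 0, 0],
  ],
)

```text
t: 12.62
tcp_pos: [0.5085, -0.3159, 0.1033]
tcp_rot: [-0.0, 0.993, -0.12, 0.0]
ft_force: [0.5, -0.4, -1.4]
width: 0.0171
gripper_force: 60.5
```

Emit:
send_rows(
  targets=[
    [1, 0, -1, 0, 0],
    [1, 0, 0, 0, 0],
  ],
)

```text
t: 12.88
tcp_pos: [0.5087, -0.3149, 0.1033]
tcp_rot: [-0.0, 0.993, -0.12, -0.0]
ft_force: [0.2, 0.3, -1.9]
width: 0.0173
gripper_force: 60.5
```

Emit:
send_rows(
  targets=[
    [1, 0, -1, 0, 0],
    [1, 0, 0, 0, 0],
  ],
)

```text
t: 13.12
tcp_pos: [0.5088, -0.3144, 0.1033]
tcp_rot: [0.0, 0.993, -0.12, -0.0]
ft_force: [-0.5, -1.3, -1.0]
width: 0.0172
gripper_force: 60.4
```

Emit:
send_rows(
  targets=[
    [1, 0, -0.7, 0, 0],
    [1, 0, 0, 0, 0],
  ],
)

```text
t: 13.38
tcp_pos: [0.5088, -0.3142, 0.1033]
tcp_rot: [0.001, 0.993, -0.12, 0.0]
ft_force: [-1.3, -3.3, -1.3]
width: 0.0171
gripper_force: 60.3
```

Emit:
send_rows(
  targets=[
    [1, 0, -0.7, 0, 0],
    [1, 0, 0, 0, 0],
  ],
)

```text
t: 13.62
tcp_pos: [0.5088, -0.3141, 0.1034]
tcp_rot: [0.001, 0.993, -0.121, 0.0]
ft_force: [-1.3, -3.9, -2.2]
width: 0.0173
gripper_force: 60.2
```

Emit:
send_rows(
  targets=[
    [1, 0, 0, 0, 0],
    [1, 0, 0, 0, 0],
    [1, 0, 0, 0, 0],
    [1, 0, 0, 0, 0],
  ],
)

```text
t: 14.12
tcp_pos: [0.5088, -0.314, 0.1034]
tcp_rot: [0.001, 0.993, -0.121, 0.0]
ft_force: [-1.1, -4.8, -2.4]
width: 0.017
gripper_force: 60.2
```

```bash
python3 -c "
from h import *
s,t,Rt=tool();print(t.round(5),np.array(s['ft_force'])@Rt)
a=np.radians(-13.86);X=np.array([np.cos(a),np.sin(a)]);Y=np.array([-X[1],X[0]])
xf=np.array([.4796,-.28323])@X-.00025; yf=t[:2]@Y-.0002
b=X*(xf+.04)+Y*(yf+.08);print('bore TCP',b, 'block', b-.005*X-.01*Y)
for z in(0,):
  d=np.r_[b-t[:2],0]; print('tool move',Rt.T@d*1000)
"
```

```text
[ 0.50883 -0.31404  0.10338] [0.10935584 4.94152761 2.35996959]
bore TCP [ 0.53182151 -0.23751506] block [ 0.52457159 -0.24602614]
tool move [  4.0056504  -79.79919706  -0.1319555 ]
```

Emit:
send_rows(
  targets=[
    [1, 0, 5, 0, 0],
    [1, 0, 0, -30, 0],
    [1, 4, -28, 0, 0],
    [1, 0, -28, 0, 0],
    [1, 0, -28, 0, 0],
    [1, 0, 0, 0, 0],
    [1, 0, 0, 0, 0],
    [1, 0, 0, 0, 0],
  ],
)

```text
t: 15.12
tcp_pos: [0.5316, -0.2381, 0.1333]
tcp_rot: [0.0, 0.993, -0.121, -0.0]
ft_force: [-0.3, -0.3, -0.6]
width: 0.017
gripper_force: 60.4
```

```bash
python3 -c "
from h import *
s,t,Rt=tool();print(t.round(5),np.array(s['ft_force'])@Rt,Rt[:,2].round(4))
print(Rt.T@np.r_[np.array([.53182,-.23752])-t[:2],0]*1000)"
```

```text
[ 0.53156 -0.23809  0.13326] [-0.18873862  0.33178946  0.61328746] [-2.e-04 -4.e-04 -1.e+00]
[ 1.12586792e-01 -6.10831746e-01 -2.49719373e-04]
```

Emit:
send_rows(
  targets=[
    [1, 0.1, -0.6, 4, 0],
    [1, 0, 0, 4, 0],
    [1, 0, 0, 2, 0],
    [1, 0, 0, 2, 0],
    [1, 0, 0, 2, 0],
    [1, 0, 0, 1, 0],
    [1, 0, 0, 1, 0],
    [1, 0, 0, 0, 0],
  ],
)

```text
t: 16.12
tcp_pos: [0.5321, -0.2368, 0.1173]
tcp_rot: [0.0, 0.993, -0.12, 0.0]
ft_force: [-0.6, -0.9, 0.1]
width: 0.0172
gripper_force: 60.5
```

Emit:
send_rows(
  targets=[
    [1, 0, 0, 1, 0],
    [1, 0, 0, 1, 0],
    [1, 0, 0, 1, 0],
    [1, 0, 0, 0, 0],
  ],
)

```text
t: 16.62
tcp_pos: [0.5319, -0.2369, 0.1141]
tcp_rot: [0.0, 0.993, -0.12, -0.0]
ft_force: [-1.3, -4.5, -0.4]
width: 0.0173
gripper_force: 60.6
```

Emit:
send_rows(
  targets=[
    [1, 0, 0, 1, 0],
    [1, 0, 0, 1, 0],
    [1, 0, 0, 1, 0],
    [1, 0, 0, 0, 0],
  ],
)

```text
t: 17.12
tcp_pos: [0.532, -0.2369, 0.1112]
tcp_rot: [0.0, 0.993, -0.12, -0.0]
ft_force: [-2.4, -4.1, 0.7]
width: 0.0172
gripper_force: 60.7
```

Emit:
send_rows(
  targets=[
    [1, -0.2, 0.7, 0, 0],
    [1, 0, 0, 0, 0],
    [1, 0, 0, 0, 0],
    [1, 0, 0, 0, 0],
  ],
)

```text
t: 17.62
tcp_pos: [0.5319, -0.237, 0.1112]
tcp_rot: [0.0, 0.993, -0.12, 0.0]
ft_force: [-1.6, -4.2, 1.1]
width: 0.0172
gripper_force: 60.8
```

Emit:
send_rows(
  targets=[
    [1, 0, 0, 1.5, 0],
    [1, 0, 0, 1.5, 0],
    [1, 0, 0, 1.5, 0],
    [1, 0, 0, 1.5, 0],
    [1, 0, 0, 0, 0],
  ],
)

```text
t: 18.25
tcp_pos: [0.5318, -0.237, 0.105]
tcp_rot: [0.0, 0.993, -0.12, -0.0]
ft_force: [-1.1, -3.5, -0.8]
width: 0.0173
gripper_force: 60.7
```

Emit:
send_rows(
  targets=[
    [1, -0.2, 0.6, 0, 0],
    [1, 0, 0, 1.5, 0],
    [1, 0, 0, 1.5, 0],
    [1, 0, 0, 1.5, 0],
    [1, 0, 0, 1.5, 0],
    [1, 0, 0, 0, 0],
  ],
)

```text
t: 19.0
tcp_pos: [0.5316, -0.2371, 0.099]
tcp_rot: [-0.0, 0.993, -0.12, -0.0]
ft_force: [0.3, -1.3, -1.5]
width: 0.0174
gripper_force: 60.3
```

Emit:
send_rows(
  targets=[
    [1, 0, 0, 1.5, 0],
    [1, 0, 0, 1.5, 0],
    [1, 0, 0, 1.5, 0],
    [1, 0, 0, 1.5, 0],
    [1, 0, 0, 0, 0],
  ],
)

```text
t: 19.62
tcp_pos: [0.5314, -0.2373, 0.0931]
tcp_rot: [-0.0, 0.993, -0.12, -0.0]
ft_force: [-0.6, 0.7, -1.2]
width: 0.0171
gripper_force: 60.4
```

Free of side load. Home should be at about TCP z 0.086.

Emit:
send_rows(
  targets=[
    [1, 0, 0, 1.5, 0],
    [1, 0, 0, 1.5, 0],
    [1, 0, 0, 1, 0],
    [1, 0, 0, 1, 0],
    [1, 0, 0, 0, 0],
  ],
)

```text
t: 20.25
tcp_pos: [0.5315, -0.2375, 0.0882]
tcp_rot: [0.0, 0.993, -0.12, -0.0]
ft_force: [-0.9, 0.3, -0.7]
width: 0.0173
gripper_force: 60.4
```

Emit:
send_rows(
  targets=[
    [1, 0, 0, 0.8, 0],
    [1, 0, 0, 0, 0],
  ],
)

```text
t: 20.5
tcp_pos: [0.5315, -0.2375, 0.0874]
tcp_rot: [0.0, 0.993, -0.12, -0.0]
ft_force: [-0.1, 0.7, -1.3]
width: 0.0174
gripper_force: 60.4
```

Emit:
send_rows(
  targets=[
    [1, 0, 0, 0.6, 0],
    [1, 0, 0, 0, 0],
  ],
)

```text
t: 20.75
tcp_pos: [0.5315, -0.2375, 0.0868]
tcp_rot: [0.0, 0.993, -0.12, -0.0]
ft_force: [-0.3, 0.5, -1.8]
width: 0.0174
gripper_force: 60.4
```

Emit:
send_rows(
  targets=[
    [1, 0, 0, 0.6, 0],
    [1, 0, 0, 0, 0],
  ],
)

```text
t: 21.0
tcp_pos: [0.5315, -0.2375, 0.0862]
tcp_rot: [0.0, 0.993, -0.12, -0.0]
ft_force: [-0.3, -0.4, -2.1]
width: 0.0172
gripper_force: 60.4
```

Emit:
send_rows(
  targets=[
    [1, 0, 0, 0.5, 0],
    [1, 0, 0, 0, 0],
  ],
)

```text
t: 21.25
tcp_pos: [0.5316, -0.2375, 0.0861]
tcp_rot: [0.0, 0.993, -0.12, 0.0]
ft_force: [-1.8, 1.0, 3.1]
width: 0.0174
gripper_force: 61.0
```

Emit:
send_rows(
  targets=[
    [1, 0, 0, 0.5, 0],
    [1, 0, 0, 0, 0],
  ],
)

```text
t: 21.5
tcp_pos: [0.5316, -0.2376, 0.0861]
tcp_rot: [0.0, 0.993, -0.12, 0.0]
ft_force: [-2.6, 1.4, 7.3]
width: 0.0168
gripper_force: 61.7
```

Emit:
send_rows(
  targets=[
    [1, 0, 0, -0.8, 0],
    [0.4, 0, 0, 0, 0],
    [0.4, 0, 0, 0, 0],
    [0.4, 0, 0, 0, 0],
    [0.4, 0, 0, 0, 0],
    [0.4, 0, 0, -20, 0],
    [0.4, 0, 0, -40, 0],
    [0.4, 0, 0, -50, 0],
    [0.4, 0, 0, -10, 0],
    [0.4, 0, 0, 0, 0],
  ],
)

```text
t: 22.75
tcp_pos: [0.5316, -0.2376, 0.2065]
tcp_rot: [0.0, 0.993, -0.12, 0.001]
ft_force: [-0.3, -0.2, -0.6]
width: 0.0515
gripper_force: 0.0
```

```bash
python3 w.py w3; python3 -c "
from h import *
i=imaging.snapshot('scene')[:,:,::-1]; a=cv2.resize(i[120:320,120:320],(400,400)); b=cv2.resize(cv2.imread('pics/w3.png'),(400,300)); cv2.imwrite('pics/m3.png',np.hstack([a,cv2.copyMakeBorder(b,0,100,0,0,0)]))"
```

```text
t 22.75 [ 0.5316 -0.2376  0.2065] xaxis -13.801990749727658 z [ 0.001 -0.    -1.   ] F [-0.25 -0.2  -0.65] 0.051465088425721214
```

View pics/m3.png

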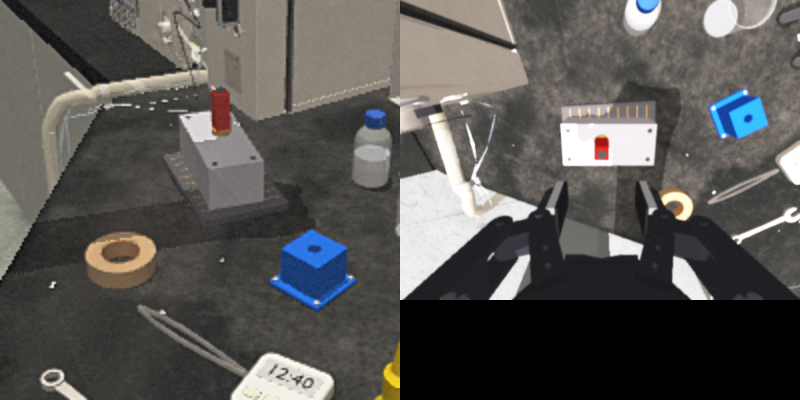

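The pin stands upright in the bore with its collar on the block (left panel, (220,115)). The gripper is open and clear, and the other objects are untouched.

```bash
python3 -c "
from plant import robot
print(robot.sign_off())"
```

```text
the job is handed in; nothing more can be done
None
```

The job is handed in at about 23 s (hand-in gave no verdict): the three touches (about 5 N each) put the block's centre at (0.5246, -0.2460) m, turned -13.9° in the world frame, and the pin is upright in its bore, collar down and released.

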